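# Sort salvaged components into the sample trays

### The job

Sort the five loose components lying in a row between the robot and the trays into the three trays: each goes into the tray whose ledge carries a fixed sample of its kind (two capacitors, two ring chokes, one heat sink). Set each on the tray's floor the same way up as it is now, capacitors and heat sink standing and chokes lying flat, none on top of another, and leave the flux bottle and the solder spool where they stand.

Things in the scene. Friction and masses are not known exactly. Their poses are not given: they have to be found in the camera images.
- big_capacitor: Large electrolytic capacitor: plain black upright cylinder with a bare aluminium top, 30 mm diameter, 42 mm high, about 50 g. Loose, standing on the bench. Origin: centre of the underside; z up along the cylinder.
- small_capacitor: Small electrolytic capacitor: as the large one, but 22 mm diameter, 32 mm high, about 25 g. Loose, standing on the bench. Origin: centre of the underside; z up along the cylinder.
- big_choke: Large choke: copper-wound ring lying flat, 40 mm outside diameter, hole 18 mm, 18 mm high, about 70 g. Loose. Origin: centre of the underside; z up along the ring's axis.
- small_choke: Small choke: copper-wound ring lying flat, 30 mm outside diameter, hole 12 mm, 14 mm high, about 30 g. Loose. Origin: centre of the underside; z up along the ring's axis.
- heat_sink: Bare aluminium finned heat sink, standing, loose: 40 mm along its x, 24 mm along its y, 30 mm high, about 45 g. A flat 4 mm plate makes its -y face and six fins 2.5 mm thick run from there to +y, ending flush, so it can be gripped across its 24 mm. Origin: centre of the underside of that outline.
- capacitor_tray: Shallow blue tray fixed to the bench, outside 126 (its x) x 180 (its y) x 22 mm high; walls and floor 3 mm thick, floor top 3 mm above the bench. Its x points away from the robot within 0.15 rad. Past its +x wall a ledge 12 mm high, 50 x 60 mm, centred 88 mm from the tray's centre, carries a fixed sample: a black capacitor, 30 mm wide, 42 mm high. Origin: centre of the underside.
- choke_tray: Shallow blue tray fixed to the bench, outside 126 (its x) x 180 (its y) x 22 mm high; walls and floor 3 mm thick, floor top 3 mm above the bench. Its x points away from the robot within 0.15 rad. Past its +x wall a ledge 12 mm high, 50 x 60 mm, centred 88 mm from the tray's centre, carries a fixed sample: a copper-wound ring, 40 mm wide, 18 mm high. Origin: centre of the underside.
- heat_sink_tray: Shallow blue tray fixed to the bench, outside 126 (its x) x 180 (its y) x 22 mm high; walls and floor 3 mm thick, floor top 3 mm above the bench. Its x points away from the robot within 0.15 rad. Past its +x wall a ledge 12 mm high, 50 x 60 mm, centred 88 mm from the tray's centre, carries a fixed sample: a finned heat sink, 40 x 24 mm, 30 mm high. Origin: centre of the underside.
- flux_bottle: Bystander: small amber glass bottle with a white cap, 32 mm diameter, 54 mm high, 80 g, standing loose in the same row as the parts. Not to be moved. Origin: centre of the underside.
- solder_spool: Bystander: small reel of solder standing on its flange, white flanges 48 mm diameter, 32 mm high, 250 g, loose in the same row as the parts. Not to be moved. Origin: centre of the underside.
Not all that is in view belongs to the job. Leave any blue look-alike of the big_capacitor alone. Leave any purple look-alike of the big_choke alone.

How it is judged:
By the outcome, as a careful person would: the job done as asked, in the order asked, and still so for the second after the job is handed in, with the robot touching nothing.
It also fails if it takes over 128 s, if anything falls off the work surface, if the arm or the gripper's body presses on something with over 40 N, if the wrist force passes 120 N, or if a joint passes its speed limit or range.

### The arm

A 7-joint arm with a two-finger parallel gripper is mounted at the origin on the work surface. World frame = base frame: x ahead of the robot, y to its left, z up, the work surface at z = 0. Lengths are in m, angles in rad, forces in N, time in s.
With the tool pointing down it reaches from about 0.35 to 0.9 m from the base axis. Payload 19.9 kg.
Tool frame: the origin (TCP) lies midway between the tips of the shut fingers; the grasp point (between the pads) lies 19 mm behind it; z points along the fingers, y is the line along which they close (so a half turn about z gives the same grasp; the last joint's range is limited). The gripper opens to 85 mm and grips with 20 to 120 N. Pads are 22 mm wide; open, the fingers measure 114 mm over their backs; the gripper's body (76 mm by 85 mm) begins 54 mm behind the grasp point. The pads swing forward as they close: fully open they stand 13 mm farther back than shut.
Start: joints at [1.062, 0.417, -0.01, 1.614, 0.005, 1.111, -0.053], TCP at [0.281, -0.558, 0.231] pointing down, gripper open.
Joint ranges: [-2.81, 2.81], [-0.39, 2.02], [-1.27, 1.25], [0.06, 2.57], [-1.19, 4.33], [0.19, 2], [-2.82, 2.82]. Speed limits (rad/s): [1.89, 1.89, 2.39, 2.39, 3.01, 3.01, 3.01].

### API

Orientations are given as a unit quaternion [w, x, y, z].
In Python, from bench import arm, cams, hand_in, cut_out gives the robot as it stands.
- The arm moves only by the tool servo_tool, never from a script. Its argument "motion" is a list of rows, each an object with "delta_pos": the shift along the world's x, y, z normalised to -1 to 1, where 1 is 0.15 m, a list of three; "twist": the turn about the world's z normalised to -1 to 1, where 1 is 60 degrees; "gripper": the opening, from -1 (shut) to 1 (fully open). A call has 1 to 20 rows; each row is the pose to reach, as a shift and turn from the pose commanded when the call began; what a row does not reach only later rows make up. A row lasts 1/12 s, in which the tool goes at most 41.7 mm and 7.16 degrees, less where a joint would pass 70% of its speed; a pose out of reach is approached as far as the arm can. A call with a number of a shift or a turn outside -1 to 1 is refused whole. A call with a gripper value outside its range is refused whole. The fingers move at their own pace and stop on an object; "force" is the grip in N (left out, the last holds). Time passes only in rows, so rows that repeat a pose let the fingers close. It gives the time, the measured TCP pose, the force, the opening and the grip force at its end, in the units of the state.
- arm.read_state(): the state, without advancing time (a new reading comes with each control period).
- cams.read_camera(name): name is "scene" or "top" or "wrist"; returns a dict with "pixels" (400x640x3 uint8, blue, green, red), "fx", "fy", "cx", "cy" (pixels), "xyz" and "rotation" of the camera in the world; the wrist camera has in their place "mount" (4x4, takes a point from camera to tool coordinates, whose origin is the TCP and whose axes are the flange's). Camera axes: x right, y down, z forward; pixel columns grow to the right and rows downward; lengths in m; the calibration is good to about 2 mm. The wrist camera is an equidistant fisheye: a pixel r from the principal point sees the ray r / f radians off the axis. A picture is of the moment at which its call begins: read the wrist's pose just before it. There is no depth.
- hand_in(): hands the job in; it is judged then, once.
Trained networks look in a picture, given as the dict that the camera call returned (one of the last four; its "shot" number tells which), for a name from the list of things; names that differ only in an ending like _2 or _b are one class to them, and where a whole thing is asked for, a point or a joint stands for the part that bears it (a point fixed in the world has none). Each returns a list of dicts, best first, with "conf" (0 to 1); they miss things now and then, are a little off and sometimes report something else, mostly with a low value. They report only what shows in the picture. A call takes as long as a camera call. They do not tell look-alikes from the thing itself.
- cut_out(query, picture): "region" (400x640 bool, what is visible of it) and "uv" ([column, row] in pixels, amid what is visible of it).
The state is a dict: "clock": time; "joints": joint angles; "qvel": joint speeds; "joint_torque": joint torques, N m; "ee_pos": TCP position; "ee_rot": TCP orientation; "contact_force": force on the tool from outside, world axes, zero at the start; "ft_torque": the same for the moment, N m; "gripper_width": opening from 0.0 (shut) to 1.0 (fully open); "grip_force": force on a finger pad.
Only numpy, scipy, OpenCV 4.12 (cv2) and the standard library are available. Lean on these libraries where they do the work, as an engineer would, in place of code of your own. Each camera call takes 0.05 s, during which the arm holds its last target. There are 200 camera calls.

## Working session

There is one attempt and no reset: what is moved stays moved. The work goes in short steps, Python scripts to look and compute and a tool call to move; the robot and the scene stay as the last step left them, time stands still between calls to the robot, and variables do not carry over. Pictures are saved under pics/ and viewed, at most 14 in all, crops included, and the job is handed in when it is done.

Besides the shell and the picture viewer there is one more tool, called after "Call:" by a JSON object that holds its "fn" and its "kwargs". servo_tool: Moves the arm, as the interface text tells. Its arguments: {"type":"object","properties":{"motion":{"type":"array","items":{"type":"object","properties":{"delta_pos":{"type":"array","items":{"type":"number","minimum":-1,"maximum":1}},"twist":{"type":"number","minimum":-1,"maximum":1},"gripper":{"type":"number"}}}},"force":{"type":"number"}},"required":["motion"]}

```bash
mkdir -p pics; ls
cat > h.py <<'E'
import numpy as np, cv2
from bench import arm, cams, hand_in, cut_out
def ray(p,uv,z):
    R=np.array(p["rotation"]);R=R if R.shape==(3,3) else None
    d=R@np.array([(uv[0]-p["cx"])/p["fx"],(uv[1]-p["cy"])/p["fy"],1]);o=np.array(p["xyz"])
    return o+d*(z-o[2])/d[2]
E
python3 - <<'E'
from h import *
s=arm.read_state();print(s["clock"],s["ee_pos"],s["ee_rot"],s["gripper_width"])
for n in("top","scene"):
    p=cams.read_camera(n);cv2.imwrite(f"pics/{n}0.png",p["pixels"]);print(n,p["xyz"],np.round(p["rotation"],3).tolist(),p["fx"])
    for q in "big_capacitor small_capacitor big_choke small_choke heat_sink capacitor_tray choke_tray heat_sink_tray flux_bottle solder_spool".split():
        for r in cut_out(q,p)[:5]:
            print(q,round(r["conf"],2),np.round(r["uv"]),int(r["region"].sum()),np.round(ray(p,r["uv"],0.02),3))
E
```

```text
pics
0.0 [ 0.28108575 -0.55784272  0.23064463] [-5.79944328e-04  9.72888303e-01  2.31274690e-01 -1.76944280e-04] 0.9999185803066143
top [ 0.31488499 -0.00609283  1.01079279] [-0.053, 0.715, -0.693, 0.071] 374.95007560765777Traceback (most recent call last):
  File "<stdin>", line 7, in <module>
  File "h.py", line 5, in ray
    d=R@np.array([(uv[0]-p["cx"])/p["fx"],(uv[1]-p["cy"])/p["fy"],1]);o=np.array(p["xyz"])
      ~^~~~~~~~~~~~~~~~~~~~~~~~~~~~~~~~~~~~~~~~~~~~~~~~~~~~~~~~~~~~~~
ValueError: matmul: Input operand 0 does not have enough dimensions (has 0, gufunc core with signature (n?,k),(k,m?)->(n?,m?) requires 1)
```

```bash
cat > h.py <<'E'
import numpy as np, cv2
from scipy.spatial.transform import Rotation as Ro
from bench import arm, cams, hand_in, cut_out
def ray(p,uv,z):
    q=p["rotation"];R=Ro.from_quat([q[1],q[2],q[3],q[0]]).as_matrix()
    d=R@np.array([(uv[0]-p["cx"])/p["fx"],(uv[1]-p["cy"])/p["fy"],1]);o=np.array(p["xyz"])
    return o+d*(z-o[2])/d[2]
E
python3 - <<'E'
from h import *
for n in("top","scene"):
    p=cams.read_camera(n);cv2.imwrite(f"pics/{n}0.png",p["pixels"]);print(n,p["xyz"],np.round(p["rotation"],3).tolist(),p["fx"])
    for q in "big_capacitor small_capacitor big_choke small_choke heat_sink capacitor_tray choke_tray heat_sink_tray flux_bottle solder_spool".split():
        for r in cut_out(q,p)[:5]:
            print(q,round(r["conf"],2),np.round(r["uv"]),int(r["region"].sum()),np.round(ray(p,r["uv"],0.02),3))
E
```

```text
top [ 0.31488499 -0.00609283  1.01079279] [-0.053, 0.715, -0.693, 0.071] 374.95007560765777
big_capacitor 0.55 [166. 225.] 87 [0.397 0.373 0.02 ]
big_capacitor 0.54 [309. 202.] 84 [0.471 0.001 0.02 ]
big_capacitor 0.44 [446. 237.] 207 [ 0.389 -0.368  0.02 ]
small_capacitor 0.49 [165. 224.] 84 [0.399 0.374 0.02 ]
big_choke 0.71 [353. 215.] 179 [ 0.44  -0.118  0.02 ]
big_choke 0.57 [308. 202.] 121 [0.472 0.004 0.02 ]
big_choke 0.52 [325. 241.] 189 [ 0.369 -0.046  0.02 ]
small_choke 0.56 [222. 217.] 120 [0.423 0.229 0.02 ]
heat_sink 0.47 [267. 223.] 143 [0.41  0.109 0.02 ]
capacitor_tray 0.89 [318. 143.] 3396 [ 0.635 -0.018  0.02 ]
choke_tray 0.97 [227. 137.] 3502 [0.644 0.231 0.02 ]
heat_sink_tray 0.9 [405. 141.] 3416 [ 0.65 -0.26  0.02]
heat_sink_tray 0.59 [306. 203.] 93 [0.467 0.008 0.02 ]
flux_bottle 0.43 [268. 219.] 139 [0.421 0.107 0.02 ]
solder_spool 0.6 [402. 208.] 287 [ 0.463 -0.251  0.02 ]
scene [ 1.35596631 -0.19712204  0.61291133] [-0.372, 0.678, 0.558, -0.3] 457.8264220022444
big_capacitor 0.61 [161. 204.] 253 [ 0.404 -0.375  0.02 ]
big_capacitor 0.53 [151. 188.] 179 [ 0.325 -0.403  0.02 ]
small_capacitor 0.67 [455. 175.] 109 [0.405 0.369 0.02 ]
small_capacitor 0.15 [158. 203.] 238 [ 0.401 -0.381  0.02 ]
big_choke 0.79 [272. 203.] 215 [ 0.448 -0.117  0.02 ]
big_choke 0.63 [296. 185.] 173 [ 0.379 -0.048  0.02 ]
small_choke 0.43 [404. 189.] 110 [0.445 0.213 0.02 ]
heat_sink 0.83 [365. 191.] 280 [0.44  0.114 0.02 ]
heat_sink 0.33 [160. 199.] 272 [ 0.385 -0.378  0.02 ]
capacitor_tray 0.96 [335. 252.] 4776 [ 0.654 -0.013  0.02 ]
choke_tray 0.55 [452. 240.] 4289 [0.662 0.239 0.02 ]
heat_sink_tray 0.86 [209. 271.] 5315 [ 0.665 -0.265  0.02 ]
flux_bottle 0.78 [320. 199.] 316 [ 0.452 -0.002  0.02 ]
flux_bottle 0.41 [274. 206.] 201 [ 0.464 -0.115  0.02 ]
solder_spool 0.87 [220. 212.] 409 [ 0.464 -0.24   0.02 ]
```

View pics/top0.png

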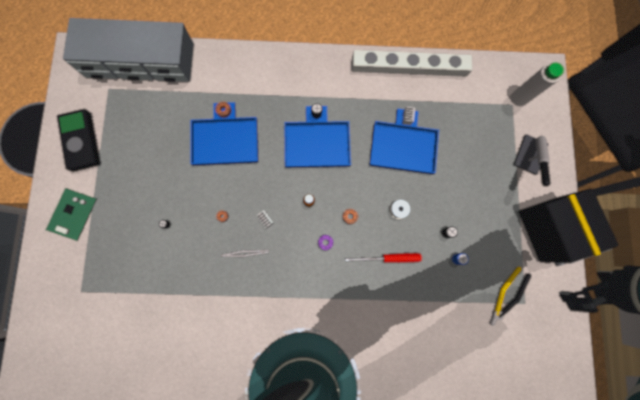

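View pics/scene0.png

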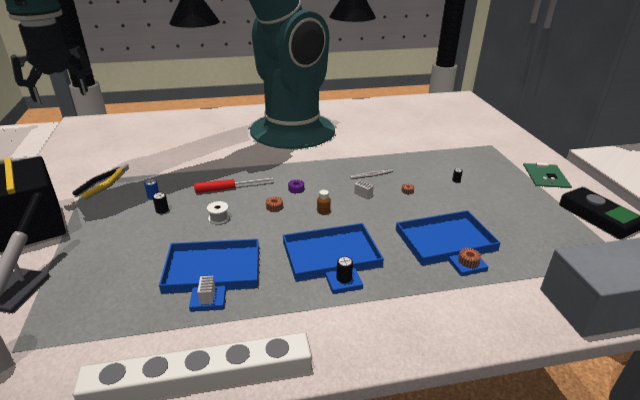

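Run:
```python
from h import *
a=cv2.imread("pics/top0.png")[185:275,145:475];b=cv2.imread("pics/scene0.png")[165:225,140:470]
f=lambda i:cv2.resize(i,None,fx=2.42,fy=2.42,interpolation=cv2.INTER_CUBIC)
cv2.imwrite("pics/crop0.png",np.vstack([f(a),f(b)]))
```

```text
(no output)
```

View pics/crop0.png

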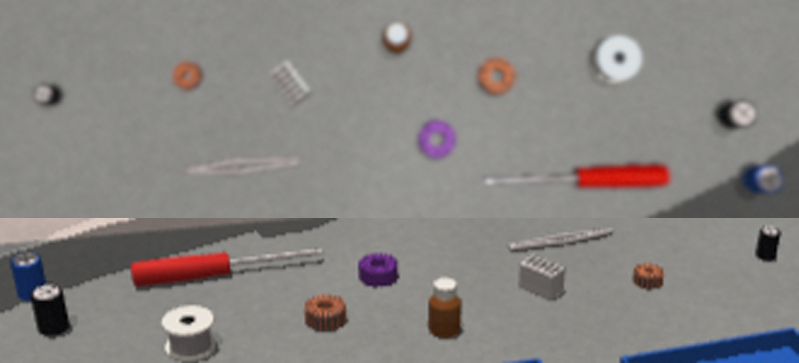

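Candidates (top/scene pixel): big cap – black (452,232)/(161,204) vs blue (461,259)/(151,188) and the sample; small cap – only (163,224)/(457,175); big choke – copper (350,216)/(274,204) vs purple (325,242)/(296,185); small choke (222,216)/(404,189); heat sink (265,219)/(364,190). I choose the black and copper ones. The crop confirms them.

Run:
```python
from h import *
p=cams.read_camera("top")
for n,u,z in [("bigcap",(451.6,232.1),.042),("smallcap",(163.2,223.8),.032),("bigchoke",(350,216.4),.016),("smallchoke",(222.3,216),.012),("sink",(265.2,219.3),.03),("flux",(309,199.5),.054),("spool",(400.8,209),.032),("blue",(462,259),.042)]: print(n,np.round(ray(p,u,z),4))
w=cams.read_camera("wrist");print(np.round(w["mount"],4),w["fx"],w["fy"],w["cx"],w["cy"])
# tray poses: rim corners by min-area rect at z .022
for q in("choke_tray","capacitor_tray","heat_sink_tray"):
    m=cut_out(q,p)[0]["region"].astype(np.uint8);m=cv2.morphologyEx(m,cv2.MORPH_OPEN,np.ones((31,31)))
    c=max(cv2.findContours(m,0,2)[0],key=cv2.contourArea)[:,0]
    W=np.array([ray(p,k,.022)[:2] for k in c],np.float32);r=cv2.minAreaRect(W);print(q,np.round(r[0],3),np.round(r[1],3),round(r[2],1))
```

```text
bigcap [ 0.4003 -0.3738  0.042 ]
smallcap [0.3994 0.3749 0.032 ]
bigchoke [ 0.4361 -0.1106  0.016 ]
smallchoke [0.4268 0.2294 0.012 ]
sink [0.4197 0.1131 0.03  ]
flux [4.72e-01 3.00e-04 5.40e-02]
spool [ 0.4582 -0.2436  0.032 ]
blue [ 0.3319 -0.3986  0.042 ]
[[ 5.000e-04 -9.552e-01 -2.961e-01  7.650e-02]
 [ 1.000e+00  6.000e-04 -3.000e-04 -5.000e-04]
 [ 5.000e-04 -2.961e-01  9.552e-01 -1.436e-01]
 [ 0.000e+00  0.000e+00  0.000e+00  1.000e+00]] 309.70691628693146 309.70691628693146 317.38711365275094 195.91560720631807
choke_tray [0.633 0.237] [0.128 0.18 ] 2.3
capacitor_tray [ 0.633 -0.017] [0.131 0.178] 2.3
heat_sink_tray [ 0.637 -0.259] [0.139 0.176] 0.2
```

Call:
{"fn": "servo_tool", "kwargs": {"motion": [{"delta_pos": [0.79, 1, -0.2], "twist": -0.446, "gripper": 1}, {"delta_pos": [0.79, 1, -0.2], "twist": -0.446, "gripper": 1}, {"delta_pos": [0.79, 1, -0.2], "twist": -0.446, "gripper": 1}, {"delta_pos": [0.79, 1, -0.2], "twist": -0.446, "gripper": 1}, {"delta_pos": [0.79, 1, -0.2], "twist": -0.446, "gripper": 1}, {"delta_pos": [0.79, 1, -0.2], "twist": -0.446, "gripper": 1}, {"delta_pos": [0.79, 1, -0.2], "twist": -0.446, "gripper": 1}, {"delta_pos": [0.79, 1, -0.2], "twist": -0.446, "gripper": 1}, {"delta_pos": [0.79, 1, -0.2], "twist": -0.446, "gripper": 1}]}}

```text
clock: 2.2
ee_pos: [0.3991, -0.4091, 0.2014]
ee_rot: [0.0, 1.0, -0.001, -0.0]
contact_force: [-0.1, 0.1, -0.5]
gripper_width: 1.001
grip_force: 0.0
```

```bash
cat >> h.py <<'E'
def wrist():
    s=arm.read_state();return s,cams.read_camera("wrist")
def wT(s,w):
    q=s["ee_rot"];T=np.eye(4);T[:3,:3]=Ro.from_quat([q[1],q[2],q[3],q[0]]).as_matrix();T[:3,3]=s["ee_pos"];return T@np.array(w["mount"])
def wray(s,w,uv,z):
    v=np.array([uv[0]-w["cx"],uv[1]-w["cy"]])/w["fx"];r=np.hypot(*v);d=np.array([*(v/max(r,1e-9)*np.sin(r)),np.cos(r)])
    T=wT(s,w);d=T[:3,:3]@d;o=T[:3,3];return o+d*(z-o[2])/d[2]
def wproj(s,w,P):
    T=np.linalg.inv(wT(s,w));c=(T@np.append(P,1))[:3];th=np.arctan2(np.hypot(c[0],c[1]),c[2]);k=th/np.hypot(c[0],c[1])*w["fx"]
    return np.array([w["cx"]+c[0]*k,w["cy"]+c[1]*k])
def fitcyl(s,w,m,r,h,r_in=0,g=None):
    "fit upright cylinder (x,y) so its silhouette hull matches the mask"
    from scipy.optimize import minimize
    t=np.linspace(0,2*np.pi,40,endpoint=False)
    z0=0
    def sil(x):
        pts=np.array([wproj(s,w,[x[0]+r*np.cos(a),x[1]+r*np.sin(a),z]) for z in(z0,h) for a in t],np.float32)
        H=cv2.convexHull(pts);k=np.zeros(m.shape,np.uint8);cv2.fillConvexPoly(k,np.round(H*16).astype(np.int32),255,cv2.LINE_AA,4);return k/255.
    f=lambda x:np.abs(sil(x)-m).sum()/m.sum()
    R=minimize(f,g,method="Nelder-Mead",options=dict(initial_simplex=[g,np.add(g,[.006,0]),np.add(g,[0,.006])],xatol=2e-4,fatol=1e-4));return R.x,R.fun
def look(q,z,tag):
    s,w=wrist();cv2.imwrite(f"pics/{tag}.png",w["pixels"]);print(round(s["clock"],2),np.round(s["ee_pos"],4),np.round(s["ee_rot"],4),s["gripper_width"])
    R=cut_out(q,w)
    for r in R[:4]: print(round(r["conf"],2),np.round(r["uv"]),int(r["region"].sum()),np.round(wray(s,w,r["uv"],z),4))
    return s,w,R
E
python3 - <<'E'
from h import *
s,w,R=look("big_capacitor",.03,"w1")
for r in R[:3]:
    if r["conf"]>.3: print(fitcyl(s,w,r["region"],.015,.042,g=wray(s,w,r["uv"],.03)[:2]))
E
```

```text
2.2 [ 0.3991 -0.4091  0.2014] [ 2.e-04  1.e+00 -8.e-04 -0.e+00] 1.000563121041776
0.87 [283. 173.] 829 [ 0.4026 -0.3718  0.03  ]
0.74 [309. 234.] 860 [ 0.3329 -0.3983  0.03  ]
(array([ 0.40147906, -0.37376933]), np.float64(0.12502660895480028))
(array([ 0.3326266 , -0.39957081]), np.float64(0.11695850433196535))
```

View pics/w1.png

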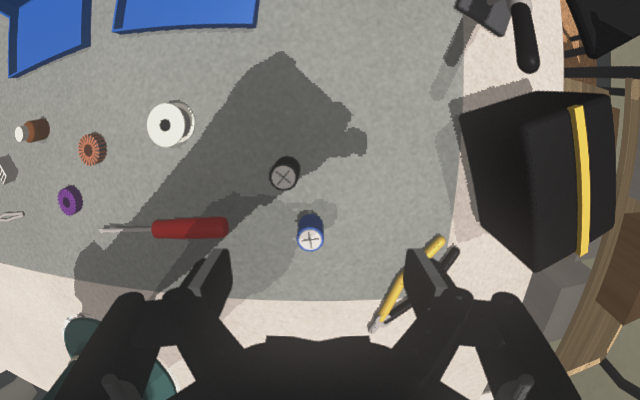

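The wrist view shows the black cap at (283,173), the blue look-alike at (309,234), the spool at (170,124) and the big choke at (91,150). Fit and top camera agree: the big cap is at (0.401, -0.3737).

Call:
{"fn": "servo_tool", "kwargs": {"motion": [{"delta_pos": [0.015, 0.236, -0.1], "twist": 0, "gripper": 0.4}, {"delta_pos": [0.015, 0.236, -0.4], "twist": 0, "gripper": 0.4}, {"delta_pos": [0.015, 0.236, -0.7], "twist": 0, "gripper": 0.4}, {"delta_pos": [0.015, 0.236, -0.876], "twist": 0, "gripper": 0.4}, {"delta_pos": [0.015, 0.236, -0.876], "twist": 0, "gripper": 0.4}, {"delta_pos": [0.015, 0.236, -0.876], "twist": 0, "gripper": 0.4}]}}

```text
clock: 2.8
ee_pos: [0.4012, -0.3729, 0.0695]
ee_rot: [-0.001, 1.0, -0.001, -0.001]
contact_force: [-0.2, -0.9, 0.5]
gripper_width: 0.701
grip_force: 0.0
```

Run:
```python
from h import *
s,w,R=look("big_capacitor",.03,"w2")
for r in R[:2]:
    if r["conf"]>.3: print(fitcyl(s,w,r["region"],.015,.042,g=wray(s,w,r["uv"],.03)[:2]))
```

```text
2.8 [ 0.4012 -0.3729  0.0695] [-8.e-04  1.e+00 -6.e-04 -1.e-03] 0.7007976947036201
0.81 [320. 225.] 2459 [ 0.4008 -0.3738  0.03  ]
0.59 [353. 305.] 2146 [ 0.3367 -0.3978  0.03  ]
(array([ 0.40174716, -0.37375124]), np.float64(0.09200775063990622))
(array([ 0.33145554, -0.40006801]), np.float64(0.08801052573872047))
```

View pics/w2.png

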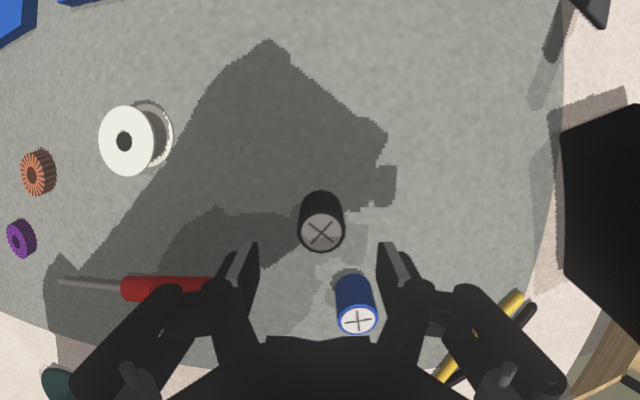

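Call:
{"fn": "servo_tool", "kwargs": {"motion": [{"delta_pos": [0, -0.005, -0.25], "gripper": 0.4}, {"delta_pos": [0, -0.005, -0.42], "gripper": 0.4}, {"delta_pos": [0, -0.005, -0.42], "gripper": 0.4}, {"delta_pos": [0, -0.005, -0.42], "gripper": 0.4}, {"delta_pos": [0, -0.005, -0.42], "gripper": -0.6}, {"delta_pos": [0, -0.005, -0.42], "gripper": -0.6}, {"delta_pos": [0, -0.005, -0.42], "gripper": -0.6}, {"delta_pos": [0, -0.005, -0.42], "gripper": -0.6}, {"delta_pos": [0, -0.005, -0.42], "gripper": -0.6}, {"delta_pos": [0, -0.005, -0.42], "gripper": -0.6}, {"delta_pos": [0, -0.005, -0.42], "gripper": -0.6}, {"delta_pos": [0, -0.005, -0.2], "gripper": -0.6}, {"delta_pos": [0, -0.005, 0.1], "gripper": -0.6}, {"delta_pos": [0, -0.005, 0.3], "gripper": -0.6}, {"delta_pos": [0, -0.005, 0.4], "gripper": -0.6}, {"delta_pos": [0, -0.005, 0.4], "gripper": -0.6}], "force": 30}}

```text
invalid input at $.motion[0]: expected keys delta_pos, twist, gripper
```

Call:
{"fn": "servo_tool", "kwargs": {"motion": [{"delta_pos": [0, -0.005, -0.25], "twist": 0, "gripper": 0.4}, {"delta_pos": [0, -0.005, -0.42], "twist": 0, "gripper": 0.4}, {"delta_pos": [0, -0.005, -0.42], "twist": 0, "gripper": 0.4}, {"delta_pos": [0, -0.005, -0.42], "twist": 0, "gripper": 0.4}, {"delta_pos": [0, -0.005, -0.42], "twist": 0, "gripper": -0.6}, {"delta_pos": [0, -0.005, -0.42], "twist": 0, "gripper": -0.6}, {"delta_pos": [0, -0.005, -0.42], "twist": 0, "gripper": -0.6}, {"delta_pos": [0, -0.005, -0.42], "twist": 0, "gripper": -0.6}, {"delta_pos": [0, -0.005, -0.42], "twist": 0, "gripper": -0.6}, {"delta_pos": [0, -0.005, -0.42], "twist": 0, "gripper": -0.6}, {"delta_pos": [0, -0.005, -0.42], "twist": 0, "gripper": -0.6}, {"delta_pos": [0, -0.005, -0.2], "twist": 0, "gripper": -0.6}, {"delta_pos": [0, -0.005, 0.1], "twist": 0, "gripper": -0.6}, {"delta_pos": [0, -0.005, 0.3], "twist": 0, "gripper": -0.6}, {"delta_pos": [0, -0.005, 0.4], "twist": 0, "gripper": -0.6}, {"delta_pos": [0, -0.005, 0.4], "twist": 0, "gripper": -0.6}], "force": 30}}

```text
clock: 4.23
ee_pos: [0.4037, -0.375, 0.1351]
ee_rot: [0.002, 1.0, -0.0, 0.003]
contact_force: [0.6, 0.8, -1.3]
gripper_width: 0.341
grip_force: 30.0
```

Call:
{"fn": "servo_tool", "kwargs": {"motion": [{"delta_pos": [0.1, 0.15, 0], "twist": 0, "gripper": -0.6}, {"delta_pos": [0.25, 0.35, 0], "twist": 0, "gripper": -0.6}, {"delta_pos": [0.4, 0.55, 0], "twist": 0, "gripper": -0.6}, {"delta_pos": [0.55, 0.75, 0], "twist": 0, "gripper": -0.6}, {"delta_pos": [0.76, 1, 0], "twist": 0, "gripper": -0.6}, {"delta_pos": [0.76, 1, 0], "twist": 0, "gripper": -0.6}]}}

```text
clock: 4.73
ee_pos: [0.52, -0.217, 0.1304]
ee_rot: [-0.001, 1.0, 0.003, 0.001]
contact_force: [0.4, 1.4, -0.3]
gripper_width: 0.345
grip_force: 30.0
```

Call:
{"fn": "servo_tool", "kwargs": {"motion": [{"delta_pos": [0.1, 0.2, 0], "twist": 0, "gripper": -0.6}, {"delta_pos": [0.25, 0.4, 0], "twist": 0, "gripper": -0.6}, {"delta_pos": [0.4, 0.6, 0], "twist": 0, "gripper": -0.6}, {"delta_pos": [0.55, 0.8, 0], "twist": 0, "gripper": -0.6}, {"delta_pos": [0.76, 1, 0], "twist": 0, "gripper": -0.6}, {"delta_pos": [0.76, 1, 0], "twist": 0, "gripper": -0.6}, {"delta_pos": [0.76, 1, 0], "twist": 0, "gripper": -0.6}, {"delta_pos": [0.76, 1, 0], "twist": 0, "gripper": -0.6}]}}

```text
clock: 5.4
ee_pos: [0.6298, -0.0737, 0.1298]
ee_rot: [0.0, 1.0, 0.0, -0.0]
contact_force: [0.3, -1.0, 0.1]
gripper_width: 0.344
grip_force: 30.0
```

Run:
```python
from h import *
s,w,R=look("capacitor_tray",.003,"w3")
```

```text
5.4 [ 0.6298 -0.0737  0.1298] [ 1.e-04  1.e+00  0.e+00 -2.e-04] 0.34383414698099374
0.7 [253. 167.] 30267 [ 0.6491 -0.0142  0.003 ]
```

View pics/w3.png

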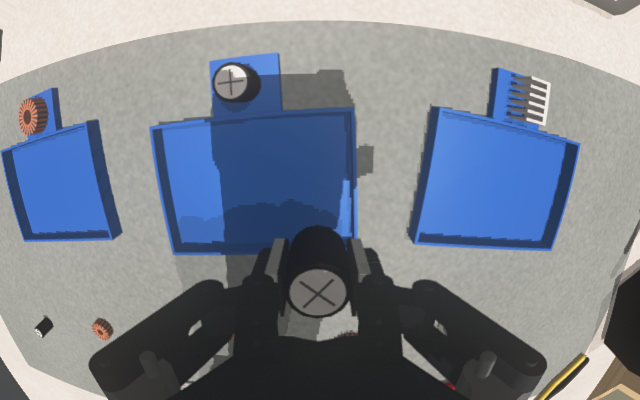

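Run:
```python
from h import *
s,w=wrist()
for t in ([(354,107),(357,247),(173,254),(150,128)],[(121,238),(97,121),(4,151),(24,241)],[(411,243),(431,107),(579,146),(552,250)]):
    P=np.array([wray(s,w,u,.022) for u in t]);print(np.round(P[:,:2],3).tolist(),P.mean(0).round(3))
```

```text
[[0.702, -0.103], [0.579, -0.11], [0.567, 0.07], [0.691, 0.076]] [ 0.635 -0.017  0.022]
[[0.582, 0.132], [0.704, 0.139], [0.688, 0.324], [0.564, 0.323]] [0.634 0.23  0.022]
[[0.582, -0.161], [0.705, -0.169], [0.683, -0.355], [0.562, -0.345]] [ 0.633 -0.258  0.022]
```

Call:
{"fn": "servo_tool", "kwargs": {"motion": [{"delta_pos": [0.02, 0.16, -0.1], "twist": 0, "gripper": -0.6}, {"delta_pos": [0.02, 0.16, -0.3], "twist": 0, "gripper": -0.6}, {"delta_pos": [0.02, 0.16, -0.5], "twist": 0, "gripper": -0.6}, {"delta_pos": [0.02, 0.16, -0.65], "twist": 0, "gripper": -0.6}, {"delta_pos": [0.02, 0.16, -0.75], "twist": 0, "gripper": -0.6}, {"delta_pos": [0.02, 0.16, -0.79], "twist": 0, "gripper": -0.6}, {"delta_pos": [0.02, 0.16, -0.79], "twist": 0, "gripper": -0.6}, {"delta_pos": [0.02, 0.16, -0.79], "twist": 0, "gripper": -0.6}, {"delta_pos": [0.02, 0.16, -0.79], "twist": 0, "gripper": 0}, {"delta_pos": [0.02, 0.16, -0.79], "twist": 0, "gripper": 0}, {"delta_pos": [0.02, 0.16, -0.79], "twist": 0, "gripper": 0}, {"delta_pos": [0.02, 0.16, -0.79], "twist": 0, "gripper": 0}, {"delta_pos": [0.02, 0.16, -0.65], "twist": 0, "gripper": 0}, {"delta_pos": [0.02, 0.16, -0.45], "twist": 0, "gripper": 0}, {"delta_pos": [0.02, 0.16, -0.2], "twist": 0, "gripper": 0.1}, {"delta_pos": [0.02, 0.16, 0], "twist": 0, "gripper": 0.2}, {"delta_pos": [0.02, 0.16, 0], "twist": 0, "gripper": 0.2}]}}

```text
clock: 6.97
ee_pos: [0.6359, -0.0496, 0.1364]
ee_rot: [0.0, 1.0, -0.0, 0.004]
contact_force: [0.9, 0.3, -1.0]
gripper_width: 0.599
grip_force: 0.0
```

Run:
```python
from h import *
s,w,R=look("big_capacitor",.045,"w4")
for r in R[:3]: print(fitcyl(s,w,r["region"],.015,.045,g=wray(s,w,r["uv"],.03)[:2]))
for q in("small_capacitor","small_choke","heat_sink"):look(q,.015,"x")
```

```text
6.97 [ 0.6359 -0.0496  0.1364] [ 2.0e-04  1.0e+00 -2.0e-04  4.2e-03] 0.5988130652535273
0.7 [317. 204.] 1391 [ 0.6333 -0.0485  0.045 ]
(array([ 0.63121531, -0.04852259]), np.float64(0.09480554263401982))
7.07 [ 0.6337 -0.0495  0.1314] [ 1.0e-04  1.0e+00 -2.0e-04  1.3e-03] 0.6024635301554866
0.64 [ 55. 333.] 253 [0.3942 0.3809 0.015 ]
7.17 [ 0.6325 -0.0495  0.1292] [-1.e-04  1.e+00 -1.e-04 -5.e-04] 0.5996067984151814
0.66 [111. 328.] 122 [0.4416 0.2296 0.015 ]
7.27 [ 0.6324 -0.0495  0.1288] [-1.e-04  1.e+00 -1.e-04 -9.e-04] 0.6013775316952719
0.59 [196. 360.] 283 [0.4092 0.1061 0.015 ]
```

View pics/w4.png

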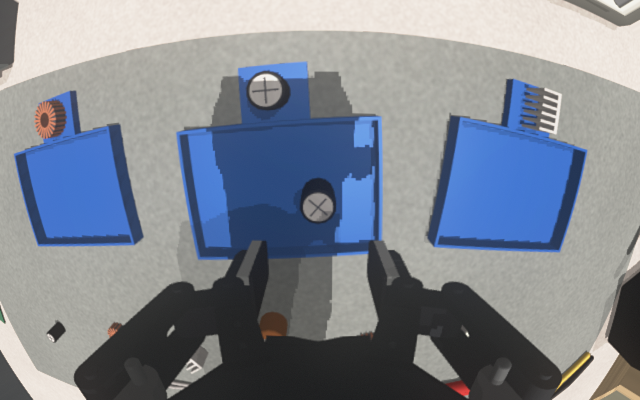

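The cap stands upright in the capacitor tray at (317,204). The big choke is next.

Call:
{"fn": "servo_tool", "kwargs": {"motion": [{"delta_pos": [-0.2, -0.1, 0], "twist": 0, "gripper": 0.4}, {"delta_pos": [-0.45, -0.2, 0], "twist": 0, "gripper": 0.4}, {"delta_pos": [-0.7, -0.3, 0], "twist": 0, "gripper": 0.4}, {"delta_pos": [-1, -0.41, 0], "twist": 0, "gripper": 0.4}]}}

```text
clock: 7.7
ee_pos: [0.487, -0.1092, 0.1292]
ee_rot: [-0.0, 1.0, -0.0, -0.0]
contact_force: [1.2, -1.5, -0.0]
gripper_width: 0.695
grip_force: 0.0
```

Call:
{"fn": "servo_tool", "kwargs": {"motion": [{"delta_pos": [-0.2, 0, 0], "twist": 0, "gripper": 0.4}, {"delta_pos": [-0.312, 0, 0], "twist": 0, "gripper": 0.4}, {"delta_pos": [-0.312, 0, 0], "twist": 0, "gripper": 0.4}, {"delta_pos": [-0.312, 0, 0], "twist": 0, "gripper": 0.4}, {"delta_pos": [-0.312, 0, 0], "twist": 0, "gripper": 0.4}, {"delta_pos": [-0.312, 0, 0], "twist": 0, "gripper": 0.4}]}}

```text
clock: 8.2
ee_pos: [0.4429, -0.1087, 0.1297]
ee_rot: [-0.0, 1.0, 0.0, 0.0]
contact_force: [-0.3, -0.7, 0.2]
gripper_width: 0.703
grip_force: 0.0
```

Run:
```python
from h import *
s,w,R=look("big_choke",.012,"w5")
for r in R[:3]: print(r["pixels"] if 0 else w["pixels"][r["region"]].mean(0).round(), fitcyl(s,w,cv2.morphologyEx(r["region"].astype(np.uint8),cv2.MORPH_CLOSE,np.ones((25,25))),.02,.018,g=wray(s,w,r["uv"],.01)[:2]))
```

```text
8.2 [ 0.4429 -0.1087  0.1297] [-1.e-04  1.e+00  1.e-04  0.e+00] 0.7025084719433505
0.95 [319. 191.] 1731 [ 0.4422 -0.1092  0.012 ]
0.9 [267. 268.] 591 [ 0.3634 -0.0586  0.012 ]
[60. 71. 97.] (array([ 0.43733856, -0.11001325]), np.float64(0.037654223430371614))
[65. 41. 58.] (array([ 0.36433806, -0.04703934]), np.float64(1.5172142003424105))
```

Call:
{"fn": "servo_tool", "kwargs": {"motion": [{"delta_pos": [-0.037, -0.009, -0.15], "twist": 0, "gripper": 0.4}, {"delta_pos": [-0.037, -0.009, -0.4], "twist": 0, "gripper": 0.4}, {"delta_pos": [-0.037, -0.009, -0.6], "twist": 0, "gripper": 0.4}, {"delta_pos": [-0.037, -0.009, -0.75], "twist": 0, "gripper": 0.4}, {"delta_pos": [-0.037, -0.009, -0.85], "twist": 0, "gripper": 0.4}, {"delta_pos": [-0.037, -0.009, -0.85], "twist": 0, "gripper": 0.4}, {"delta_pos": [-0.037, -0.009, -0.85], "twist": 0, "gripper": 0.4}, {"delta_pos": [-0.037, -0.009, -0.85], "twist": 0, "gripper": -0.4}, {"delta_pos": [-0.037, -0.009, -0.85], "twist": 0, "gripper": -0.4}, {"delta_pos": [-0.037, -0.009, -0.85], "twist": 0, "gripper": -0.4}, {"delta_pos": [-0.037, -0.009, -0.85], "twist": 0, "gripper": -0.4}, {"delta_pos": [-0.037, -0.009, -0.85], "twist": 0, "gripper": -0.4}, {"delta_pos": [-0.037, -0.009, -0.85], "twist": 0, "gripper": -0.4}]}}

```text
clock: 9.38
ee_pos: [0.4374, -0.1103, 0.0037]
ee_rot: [0.0, 1.0, -0.0, 0.001]
contact_force: [-1.1, 1.8, 6.1]
gripper_width: 0.453
grip_force: 29.5
```

Call:
{"fn": "servo_tool", "kwargs": {"motion": [{"delta_pos": [0, 0, 0.15], "twist": 0, "gripper": -0.4}, {"delta_pos": [0, 0, 0.4], "twist": 0, "gripper": -0.4}, {"delta_pos": [0, 0, 0.65], "twist": 0, "gripper": -0.4}, {"delta_pos": [0.2, 0.3, 0.8], "twist": 0, "gripper": -0.4}, {"delta_pos": [0.3, 0.5, 0.8], "twist": 0, "gripper": -0.4}, {"delta_pos": [0.45, 0.7, 0.8], "twist": 0, "gripper": -0.4}, {"delta_pos": [0.6, 0.9, 0.8], "twist": 0, "gripper": -0.4}, {"delta_pos": [0.67, 1, 0.8], "twist": 0, "gripper": -0.4}, {"delta_pos": [0.67, 1, 0.8], "twist": 0, "gripper": -0.4}]}}

```text
clock: 10.13
ee_pos: [0.5391, 0.0444, 0.1237]
ee_rot: [-0.001, 1.0, 0.002, 0.001]
contact_force: [-0.9, 0.2, -1.4]
gripper_width: 0.451
grip_force: 30.8
```

Call:
{"fn": "servo_tool", "kwargs": {"motion": [{"delta_pos": [0.15, 0.2, 0], "twist": 0, "gripper": -0.4}, {"delta_pos": [0.3, 0.4, 0], "twist": 0, "gripper": -0.4}, {"delta_pos": [0.45, 0.6, 0], "twist": 0, "gripper": -0.4}, {"delta_pos": [0.6, 0.8, 0], "twist": 0, "gripper": -0.4}, {"delta_pos": [0.65, 1, 0], "twist": 0, "gripper": -0.4}, {"delta_pos": [0.65, 1, 0], "twist": 0, "gripper": -0.4}, {"delta_pos": [0.65, 1, 0], "twist": 0, "gripper": -0.4}, {"delta_pos": [0.65, 1, 0], "twist": 0, "gripper": -0.4}]}}

```text
clock: 10.8
ee_pos: [0.6345, 0.1889, 0.123]
ee_rot: [0.0, 1.0, -0.0, 0.0]
contact_force: [-0.8, -0.5, -0.9]
gripper_width: 0.448
grip_force: 30.8
```

Run:
```python
from h import *
s,w,R=look("choke_tray",.012,"w6")
```

```text
10.8 [0.6345 0.1889 0.123 ] [ 2.e-04  1.e+00 -3.e-04  2.e-04] 0.4476891785292503
0.72 [254. 172.] 29482 [0.6532 0.2442 0.012 ]
```

View pics/w6.png

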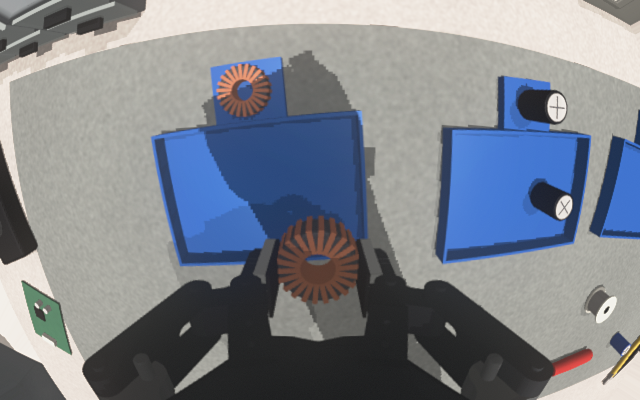

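Call:
{"fn": "servo_tool", "kwargs": {"motion": [{"delta_pos": [0, 0.075, -0.1], "twist": 0, "gripper": -0.4}, {"delta_pos": [0, 0.075, -0.3], "twist": 0, "gripper": -0.4}, {"delta_pos": [0, 0.075, -0.5], "twist": 0, "gripper": -0.4}, {"delta_pos": [0, 0.075, -0.65], "twist": 0, "gripper": -0.4}, {"delta_pos": [0, 0.075, -0.74], "twist": 0, "gripper": -0.4}, {"delta_pos": [0, 0.075, -0.77], "twist": 0, "gripper": -0.4}, {"delta_pos": [0, 0.075, -0.77], "twist": 0, "gripper": -0.4}, {"delta_pos": [0, 0.075, -0.77], "twist": 0, "gripper": -0.4}, {"delta_pos": [0, 0.075, -0.77], "twist": 0, "gripper": 0.2}, {"delta_pos": [0, 0.075, -0.77], "twist": 0, "gripper": 0.2}, {"delta_pos": [0, 0.075, -0.77], "twist": 0, "gripper": 0.2}, {"delta_pos": [0, 0.075, -0.77], "twist": 0, "gripper": 0.2}, {"delta_pos": [0, 0.075, -0.65], "twist": 0, "gripper": 0.2}, {"delta_pos": [0, 0.075, -0.45], "twist": 0, "gripper": 0.2}, {"delta_pos": [0, 0.075, -0.2], "twist": 0, "gripper": 0.2}, {"delta_pos": [-0.2, 0.1, 0], "twist": 0, "gripper": 0.2}, {"delta_pos": [-0.5, 0.2, 0], "twist": 0, "gripper": 0.2}, {"delta_pos": [-0.7, 0.2, 0], "twist": 0, "gripper": 0.2}, {"delta_pos": [-0.95, 0.2, 0], "twist": 0, "gripper": 0.2}, {"delta_pos": [-1, 0.2, 0], "twist": 0, "gripper": 0.2}]}}

```text
clock: 12.57
ee_pos: [0.4794, 0.2203, 0.1225]
ee_rot: [0.0, 1.0, 0.001, -0.001]
contact_force: [1.4, 1.4, -0.1]
gripper_width: 0.604
grip_force: 0.0
```

Call:
{"fn": "servo_tool", "kwargs": {"motion": [{"delta_pos": [-0.2, 0.05, 0], "twist": 0, "gripper": 0.2}, {"delta_pos": [-0.31, 0.07, 0], "twist": 0, "gripper": 0.2}, {"delta_pos": [-0.31, 0.07, 0], "twist": 0, "gripper": 0.2}, {"delta_pos": [-0.31, 0.07, 0], "twist": 0, "gripper": 0.2}, {"delta_pos": [-0.31, 0.07, 0], "twist": 0, "gripper": 0.2}]}}

```text
clock: 12.98
ee_pos: [0.4388, 0.2303, 0.1226]
ee_rot: [-0.0, 1.0, -0.0, 0.0]
contact_force: [0.1, -0.0, -0.1]
gripper_width: 0.598
grip_force: 0.0
```

Run:
```python
from h import *
s,w,R=look("small_choke",.01,"w7")
for r in R[:3]: print(w["pixels"][r["region"]].mean(0).round(), fitcyl(s,w,cv2.morphologyEx(r["region"].astype(np.uint8),cv2.MORPH_CLOSE,np.ones((25,25))),.015,.014,g=wray(s,w,r["uv"],.01)[:2]))
```

```text
12.98 [0.4388 0.2303 0.1226] [-1.e-04  1.e+00 -3.e-04  4.e-04] 0.5980648637648966
0.55 [316. 208.] 968 [0.4248 0.2322 0.01  ]
[54. 64. 89.] (array([0.4268885 , 0.23132522]), np.float64(0.08525366924765977))
```

View pics/w7.png

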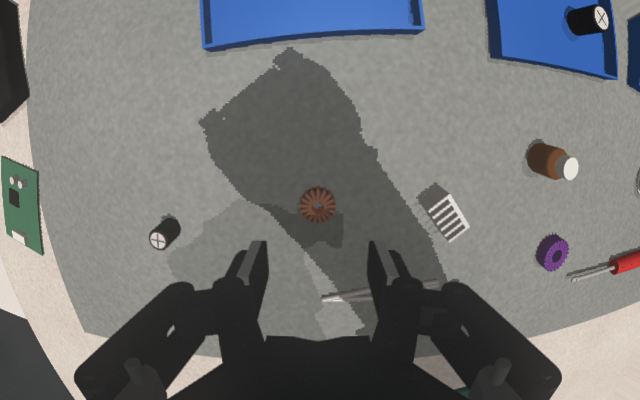

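Call:
{"fn": "servo_tool", "kwargs": {"motion": [{"delta_pos": [-0.079, 0.005, -0.15], "twist": 0, "gripper": 0.2}, {"delta_pos": [-0.079, 0.005, -0.4], "twist": 0, "gripper": 0.2}, {"delta_pos": [-0.079, 0.005, -0.6], "twist": 0, "gripper": 0.2}, {"delta_pos": [-0.079, 0.005, -0.72], "twist": 0, "gripper": 0.2}, {"delta_pos": [-0.079, 0.005, -0.795], "twist": 0, "gripper": 0.2}, {"delta_pos": [-0.079, 0.005, -0.795], "twist": 0, "gripper": 0.2}, {"delta_pos": [-0.079, 0.005, -0.795], "twist": 0, "gripper": 0.2}, {"delta_pos": [-0.079, 0.005, -0.795], "twist": 0, "gripper": -0.6}, {"delta_pos": [-0.079, 0.005, -0.795], "twist": 0, "gripper": -0.6}, {"delta_pos": [-0.079, 0.005, -0.795], "twist": 0, "gripper": -0.6}, {"delta_pos": [-0.079, 0.005, -0.795], "twist": 0, "gripper": -0.6}, {"delta_pos": [-0.079, 0.005, -0.795], "twist": 0, "gripper": -0.6}, {"delta_pos": [-0.079, 0.005, -0.795], "twist": 0, "gripper": -0.6}]}}

```text
clock: 14.17
ee_pos: [0.427, 0.2315, 0.0045]
ee_rot: [-0.001, 1.0, -0.0, 0.001]
contact_force: [-1.4, -0.2, 7.0]
gripper_width: 0.323
grip_force: 29.1
```

Call:
{"fn": "servo_tool", "kwargs": {"motion": [{"delta_pos": [0, 0, 0.15], "twist": 0, "gripper": -0.6}, {"delta_pos": [0, 0, 0.4], "twist": 0, "gripper": -0.6}, {"delta_pos": [0, 0, 0.65], "twist": 0, "gripper": -0.6}, {"delta_pos": [0.2, 0.05, 0.8], "twist": 0, "gripper": -0.6}, {"delta_pos": [0.45, 0.1, 0.8], "twist": 0, "gripper": -0.6}, {"delta_pos": [0.7, 0.2, 0.8], "twist": 0, "gripper": -0.6}, {"delta_pos": [0.9, 0.3, 0.8], "twist": 0, "gripper": -0.6}, {"delta_pos": [1, 0.3, 0.8], "twist": 0, "gripper": -0.6}, {"delta_pos": [1, 0.3, 0.8], "twist": 0, "gripper": -0.6}]}}

```text
clock: 14.92
ee_pos: [0.5791, 0.2762, 0.1238]
ee_rot: [-0.0, 1.0, -0.001, 0.001]
contact_force: [0.5, -0.1, -0.9]
gripper_width: 0.322
grip_force: 30.3
```

Call:
{"fn": "servo_tool", "kwargs": {"motion": [{"delta_pos": [0.2, 0, 0], "twist": 0, "gripper": -0.6}, {"delta_pos": [0.36, 0, 0], "twist": 0, "gripper": -0.6}, {"delta_pos": [0.36, 0, 0], "twist": 0, "gripper": -0.6}, {"delta_pos": [0.36, 0, 0], "twist": 0, "gripper": -0.6}, {"delta_pos": [0.36, 0, 0], "twist": 0, "gripper": -0.6}, {"delta_pos": [0.36, 0, 0], "twist": 0, "gripper": -0.6}]}}

```text
clock: 15.42
ee_pos: [0.6293, 0.2763, 0.1237]
ee_rot: [-0.0, 1.0, 0.0, -0.0]
contact_force: [0.3, 0.6, -0.1]
gripper_width: 0.326
grip_force: 30.3
```

Run:
```python
from h import *
s,w,R=look("big_choke",.012,"w8")
```

```text
15.42 [0.6293 0.2763 0.1237] [-2.e-04  1.e+00  2.e-04 -0.e+00] 0.3263846397503154
0.66 [410. 190.] 1739 [0.6319 0.1956 0.012 ]
```

View pics/w8.png

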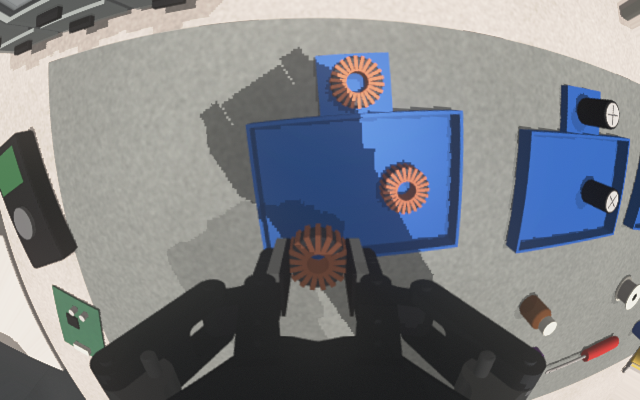

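Call:
{"fn": "servo_tool", "kwargs": {"motion": [{"delta_pos": [0, 0, -0.1], "twist": 0, "gripper": -0.6}, {"delta_pos": [0, 0, -0.3], "twist": 0, "gripper": -0.6}, {"delta_pos": [0, 0, -0.5], "twist": 0, "gripper": -0.6}, {"delta_pos": [0, 0, -0.65], "twist": 0, "gripper": -0.6}, {"delta_pos": [0, 0, -0.74], "twist": 0, "gripper": -0.6}, {"delta_pos": [0, 0, -0.768], "twist": 0, "gripper": -0.6}, {"delta_pos": [0, 0, -0.768], "twist": 0, "gripper": -0.6}, {"delta_pos": [0, 0, -0.768], "twist": 0, "gripper": -0.6}, {"delta_pos": [0, 0, -0.768], "twist": 0, "gripper": 0}, {"delta_pos": [0, 0, -0.768], "twist": 0, "gripper": 0}, {"delta_pos": [0, 0, -0.768], "twist": 0, "gripper": 0}, {"delta_pos": [0, 0, -0.768], "twist": 0, "gripper": 0}, {"delta_pos": [0, 0, -0.65], "twist": 0, "gripper": 0}, {"delta_pos": [0, 0, -0.45], "twist": 0, "gripper": 0}, {"delta_pos": [0, 0, -0.2], "twist": 0, "gripper": 0}, {"delta_pos": [-0.2, 0.1, 0], "twist": 0, "gripper": 0.2}, {"delta_pos": [-0.45, 0.25, 0], "twist": 0, "gripper": 0.2}, {"delta_pos": [-0.65, 0.4, 0], "twist": 0, "gripper": 0.2}, {"delta_pos": [-0.85, 0.55, 0], "twist": 0, "gripper": 0.2}, {"delta_pos": [-1, 0.65, 0], "twist": 0, "gripper": 0.2}]}}

```text
clock: 17.18
ee_pos: [0.4772, 0.376, 0.1237]
ee_rot: [-0.001, 1.0, 0.001, -0.0]
contact_force: [-0.3, 1.4, 0.5]
gripper_width: 0.604
grip_force: 0.0
```

Call:
{"fn": "servo_tool", "kwargs": {"motion": [{"delta_pos": [-0.2, 0.05, 0], "twist": 0, "gripper": 0.2}, {"delta_pos": [-0.4, 0.05, 0], "twist": 0, "gripper": 0.2}, {"delta_pos": [-0.48, 0.05, 0], "twist": 0, "gripper": 0.2}, {"delta_pos": [-0.48, 0.05, 0], "twist": 0, "gripper": 0.2}, {"delta_pos": [-0.48, 0.05, 0], "twist": 0, "gripper": 0.2}, {"delta_pos": [-0.48, 0.05, 0], "twist": 0, "gripper": 0.2}]}}

```text
clock: 17.68
ee_pos: [0.4094, 0.3809, 0.1234]
ee_rot: [-0.0, 1.0, -0.001, 0.0]
contact_force: [0.7, 0.0, -0.7]
gripper_width: 0.599
grip_force: 0.0
```

Run:
```python
from h import *
s,w,R=look("small_capacitor",.02,"w9")
for r in R[:3]: print(fitcyl(s,w,r["region"],.011,.032,g=wray(s,w,r["uv"],.02)[:2]))
```

```text
17.68 [0.4094 0.3809 0.1234] [-2.e-04  1.e+00 -6.e-04  4.e-04] 0.5991375838517491
0.96 [321. 206.] 701 [0.4005 0.3792 0.02  ]
(array([0.40086873, 0.37822659]), np.float64(0.24195686833934718))
```

Call:
{"fn": "servo_tool", "kwargs": {"motion": [{"delta_pos": [-0.058, -0.02, -0.15], "twist": 0, "gripper": 0.2}, {"delta_pos": [-0.058, -0.02, -0.4], "twist": 0, "gripper": 0.2}, {"delta_pos": [-0.058, -0.02, -0.6], "twist": 0, "gripper": 0.2}, {"delta_pos": [-0.058, -0.02, -0.72], "twist": 0, "gripper": 0.2}, {"delta_pos": [-0.058, -0.02, -0.78], "twist": 0, "gripper": 0.2}, {"delta_pos": [-0.058, -0.02, -0.78], "twist": 0, "gripper": 0.2}, {"delta_pos": [-0.058, -0.02, -0.78], "twist": 0, "gripper": 0.2}, {"delta_pos": [-0.058, -0.02, -0.78], "twist": 0, "gripper": -0.2}, {"delta_pos": [-0.058, -0.02, -0.78], "twist": 0, "gripper": -0.7}, {"delta_pos": [-0.058, -0.02, -0.78], "twist": 0, "gripper": -0.7}, {"delta_pos": [-0.058, -0.02, -0.78], "twist": 0, "gripper": -0.7}, {"delta_pos": [-0.058, -0.02, -0.78], "twist": 0, "gripper": -0.7}, {"delta_pos": [-0.058, -0.02, -0.78], "twist": 0, "gripper": -0.7}, {"delta_pos": [-0.058, -0.02, -0.78], "twist": 0, "gripper": -0.7}]}}

```text
clock: 18.95
ee_pos: [0.4002, 0.3786, 0.0074]
ee_rot: [-0.001, 1.0, -0.0, 0.001]
contact_force: [-0.7, -1.0, 8.2]
gripper_width: 0.247
grip_force: 29.0
```

Call:
{"fn": "servo_tool", "kwargs": {"motion": [{"delta_pos": [0, 0, 0.15], "twist": 0, "gripper": -0.7}, {"delta_pos": [0, 0, 0.4], "twist": 0, "gripper": -0.7}, {"delta_pos": [0, 0, 0.65], "twist": 0, "gripper": -0.7}, {"delta_pos": [0.1, -0.2, 0.8], "twist": 0, "gripper": -0.7}, {"delta_pos": [0.25, -0.4, 0.8], "twist": 0, "gripper": -0.7}, {"delta_pos": [0.4, -0.6, 0.8], "twist": 0, "gripper": -0.7}, {"delta_pos": [0.55, -0.8, 0.8], "twist": 0, "gripper": -0.7}, {"delta_pos": [0.7, -1, 0.8], "twist": 0, "gripper": -0.7}, {"delta_pos": [0.75, -1, 0.8], "twist": 0, "gripper": -0.7}]}}

```text
clock: 19.7
ee_pos: [0.5156, 0.2213, 0.1269]
ee_rot: [0.001, 1.0, -0.004, 0.001]
contact_force: [0.7, -1.0, 0.2]
gripper_width: 0.244
grip_force: 29.6
```

Call:
{"fn": "servo_tool", "kwargs": {"motion": [{"delta_pos": [0.15, -0.2, 0], "twist": 0, "gripper": -0.7}, {"delta_pos": [0.3, -0.4, 0], "twist": 0, "gripper": -0.7}, {"delta_pos": [0.45, -0.6, 0], "twist": 0, "gripper": -0.7}, {"delta_pos": [0.6, -0.8, 0], "twist": 0, "gripper": -0.7}, {"delta_pos": [0.78, -1, 0], "twist": 0, "gripper": -0.7}, {"delta_pos": [0.78, -1, 0], "twist": 0, "gripper": -0.7}, {"delta_pos": [0.78, -1, 0], "twist": 0, "gripper": -0.7}, {"delta_pos": [0.78, -1, 0], "twist": 0, "gripper": -0.7}]}}

```text
clock: 20.37
ee_pos: [0.6288, 0.0786, 0.1264]
ee_rot: [-0.0, 1.0, -0.0, 0.0]
contact_force: [-0.5, 0.7, 0.3]
gripper_width: 0.248
grip_force: 29.6
```

Run:
```python
from h import *
s,w,R=look("big_capacitor",.03,"w10")
```

```text
20.37 [0.6288 0.0786 0.1264] [-3.e-04  1.e+00 -1.e-04  0.e+00] 0.2481736719775578
0.69 [458. 195.] 1432 [ 0.6313 -0.043   0.03  ]
0.56 [585. 355.] 292 [ 0.3499 -0.3735  0.03  ]
```

View pics/w10.png

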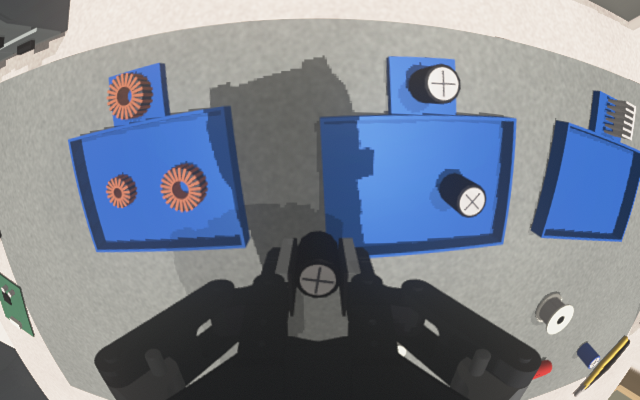

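Call:
{"fn": "servo_tool", "kwargs": {"motion": [{"delta_pos": [0.03, -0.2, 0], "twist": 0, "gripper": -0.7}, {"delta_pos": [0.03, -0.357, -0.1], "twist": 0, "gripper": -0.7}, {"delta_pos": [0.03, -0.357, -0.3], "twist": 0, "gripper": -0.7}, {"delta_pos": [0.03, -0.357, -0.5], "twist": 0, "gripper": -0.7}, {"delta_pos": [0.03, -0.357, -0.65], "twist": 0, "gripper": -0.7}, {"delta_pos": [0.03, -0.357, -0.74], "twist": 0, "gripper": -0.7}, {"delta_pos": [0.03, -0.357, -0.77], "twist": 0, "gripper": -0.7}, {"delta_pos": [0.03, -0.357, -0.77], "twist": 0, "gripper": -0.7}, {"delta_pos": [0.03, -0.357, -0.77], "twist": 0, "gripper": -0.7}, {"delta_pos": [0.03, -0.357, -0.77], "twist": 0, "gripper": -0.1}, {"delta_pos": [0.03, -0.357, -0.77], "twist": 0, "gripper": -0.1}, {"delta_pos": [0.03, -0.357, -0.77], "twist": 0, "gripper": -0.1}, {"delta_pos": [0.03, -0.357, -0.77], "twist": 0, "gripper": -0.1}, {"delta_pos": [0.03, -0.357, -0.6], "twist": 0, "gripper": -0.1}, {"delta_pos": [0.03, -0.357, -0.4], "twist": 0, "gripper": -0.1}, {"delta_pos": [0.03, -0.357, -0.15], "twist": 0, "gripper": -0.1}, {"delta_pos": [0.03, -0.357, 0.05], "twist": 0, "gripper": 0.2}, {"delta_pos": [-0.2, -0.25, 0.05], "twist": 0, "gripper": 0.2}, {"delta_pos": [-0.4, -0.1, 0.05], "twist": 0, "gripper": 0.2}, {"delta_pos": [-0.6, 0, 0.05], "twist": 0, "gripper": 0.2}]}}

```text
clock: 22.13
ee_pos: [0.5377, 0.0795, 0.1342]
ee_rot: [-0.0, 1.0, -0.0, 0.001]
contact_force: [0.9, 1.8, -0.2]
gripper_width: 0.603
grip_force: 0.0
```

Call:
{"fn": "servo_tool", "kwargs": {"motion": [{"delta_pos": [-0.2, 0.05, 0], "twist": 0, "gripper": 0.2}, {"delta_pos": [-0.4, 0.12, 0], "twist": 0, "gripper": 0.2}, {"delta_pos": [-0.6, 0.2, 0], "twist": 0, "gripper": 0.2}, {"delta_pos": [-0.75, 0.23, 0], "twist": 0, "gripper": 0.2}, {"delta_pos": [-0.75, 0.23, 0], "twist": 0, "gripper": 0.2}, {"delta_pos": [-0.75, 0.23, 0], "twist": 0, "gripper": 0.2}, {"delta_pos": [-0.75, 0.23, 0], "twist": 0, "gripper": 0.2}]}}

```text
clock: 22.72
ee_pos: [0.4271, 0.1125, 0.134]
ee_rot: [-0.0, 1.0, -0.0, 0.0]
contact_force: [0.5, 0.6, -0.3]
gripper_width: 0.599
grip_force: 0.0
```

Run:
```python
from h import *
s,w,R=look("heat_sink",.02,"w11")
r=R[0];u,v=np.round(r["uv"]).astype(int);a=max(v-60,0);b=max(u-80,0)
im=w["pixels"][a:a+120,b:b+160];print("crop origin",b,a)
cv2.imwrite("pics/w11c.png",cv2.resize(im,None,fx=5,fy=5,interpolation=cv2.INTER_CUBIC))
```

```text
22.72 [0.4271 0.1125 0.134 ] [-1.e-04  1.e+00 -2.e-04  5.e-04] 0.59910785376823
0.84 [314. 197.] 1538 [0.4226 0.1165 0.02  ]
crop origin 234 137
```

View pics/w11c.png

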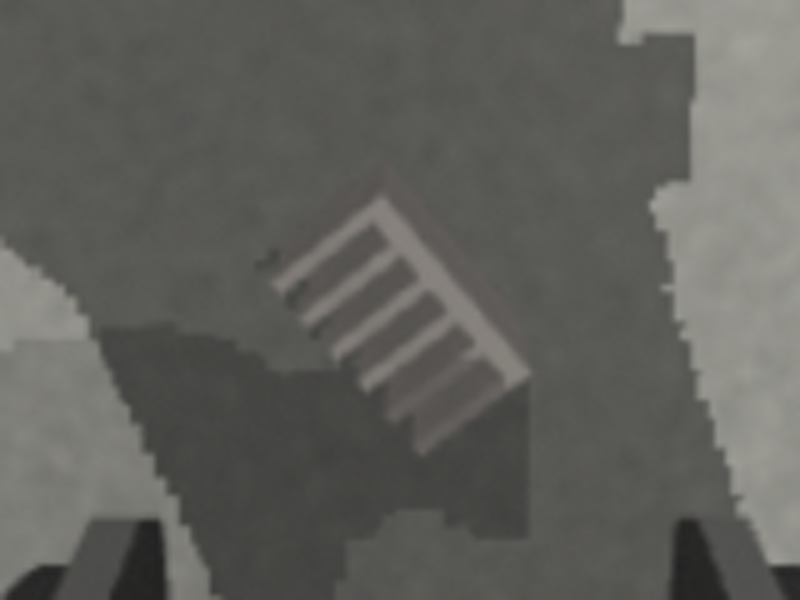

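Run:
```python
from h import *
s,w=wrist()
P=np.array([wray(s,w,(234+x/5,137+y/5),.03)[:2] for x,y in((380,198),(530,375),(275,285),(425,455))]);print(P.round(4))
print(P.mean(0),np.linalg.norm(P[0]-P[1]),np.linalg.norm(P[0]-P[2]))
for a,b in((1,0),(3,2),):
    d=P[b]-P[a];print("long axis deg",np.degrees(np.arctan2(d[1],d[0])))
for a,b in((2,0),(3,1)):
    d=P[b]-P[a];print("short",np.degrees(np.arctan2(d[1],d[0])))
```

```text
[[0.4434 0.1194]
 [0.4124 0.0941]
 [0.4284 0.1371]
 [0.3976 0.112 ]]
[0.420462   0.11566944] 0.03999374798227659 0.023146588088854222
long axis deg 39.27123594079744
long axis deg 39.2137831029215
short -49.85253332905292
short -50.43702795855372
```

The heat sink's top corners sit at crop (380,198), (530,375), (275,285), (425,455). That gives a centre of (0.4205, 0.1157) with the short axis at -50.4°, so twist +39.5°.

Call:
{"fn": "servo_tool", "kwargs": {"motion": [{"delta_pos": [-0.044, 0.021, 0], "twist": 0.11, "gripper": 0.2}, {"delta_pos": [-0.044, 0.021, 0], "twist": 0.22, "gripper": 0.2}, {"delta_pos": [-0.044, 0.021, 0], "twist": 0.33, "gripper": 0.2}, {"delta_pos": [-0.044, 0.021, -0.1], "twist": 0.44, "gripper": 0.2}, {"delta_pos": [-0.044, 0.021, -0.2], "twist": 0.55, "gripper": 0.2}, {"delta_pos": [-0.044, 0.021, -0.35], "twist": 0.658, "gripper": 0.2}, {"delta_pos": [-0.044, 0.021, -0.45], "twist": 0.658, "gripper": 0.2}, {"delta_pos": [-0.044, 0.021, -0.45], "twist": 0.658, "gripper": 0.2}, {"delta_pos": [-0.044, 0.021, -0.65], "twist": 0.658, "gripper": 0.2}, {"delta_pos": [-0.044, 0.021, -0.78], "twist": 0.658, "gripper": 0.2}, {"delta_pos": [-0.044, 0.021, -0.85], "twist": 0.658, "gripper": 0.2}, {"delta_pos": [-0.044, 0.021, -0.85], "twist": 0.658, "gripper": 0.2}, {"delta_pos": [-0.044, 0.021, -0.85], "twist": 0.658, "gripper": 0.2}, {"delta_pos": [-0.044, 0.021, -0.85], "twist": 0.658, "gripper": -0.2}, {"delta_pos": [-0.044, 0.021, -0.85], "twist": 0.658, "gripper": -0.7}, {"delta_pos": [-0.044, 0.021, -0.85], "twist": 0.658, "gripper": -0.7}, {"delta_pos": [-0.044, 0.021, -0.85], "twist": 0.658, "gripper": -0.7}, {"delta_pos": [-0.044, 0.021, -0.85], "twist": 0.658, "gripper": -0.7}, {"delta_pos": [-0.044, 0.021, -0.85], "twist": 0.658, "gripper": -0.7}, {"delta_pos": [-0.044, 0.021, -0.85], "twist": 0.658, "gripper": -0.7}]}}

```text
clock: 24.53
ee_pos: [0.4207, 0.1159, 0.0073]
ee_rot: [0.0, 0.941, 0.338, 0.001]
contact_force: [-2.0, -0.2, 11.0]
gripper_width: 0.274
grip_force: 28.9
```

Call:
{"fn": "servo_tool", "kwargs": {"motion": [{"delta_pos": [0, 0, 0.15], "twist": 0, "gripper": -0.7}, {"delta_pos": [0, 0, 0.4], "twist": 0, "gripper": -0.7}, {"delta_pos": [0, 0, 0.65], "twist": 0, "gripper": -0.7}, {"delta_pos": [0.1, -0.2, 0.8], "twist": 0, "gripper": -0.7}, {"delta_pos": [0.2, -0.4, 0.8], "twist": 0, "gripper": -0.7}, {"delta_pos": [0.3, -0.6, 0.8], "twist": 0, "gripper": -0.7}, {"delta_pos": [0.4, -0.8, 0.8], "twist": 0, "gripper": -0.7}, {"delta_pos": [0.5, -1, 0.8], "twist": 0, "gripper": -0.7}, {"delta_pos": [0.5, -1, 0.8], "twist": 0, "gripper": -0.7}]}}

```text
clock: 25.28
ee_pos: [0.497, -0.0402, 0.127]
ee_rot: [0.001, 0.942, 0.335, 0.001]
contact_force: [-1.2, -0.6, -1.4]
gripper_width: 0.269
grip_force: 30.3
```

Call:
{"fn": "servo_tool", "kwargs": {"motion": [{"delta_pos": [0.1, -0.2, 0], "twist": 0, "gripper": -0.7}, {"delta_pos": [0.2, -0.4, 0], "twist": 0, "gripper": -0.7}, {"delta_pos": [0.3, -0.6, 0], "twist": 0, "gripper": -0.7}, {"delta_pos": [0.4, -0.8, 0], "twist": 0, "gripper": -0.7}, {"delta_pos": [0.5, -1, 0], "twist": 0, "gripper": -0.7}, {"delta_pos": [0.5, -1, 0], "twist": 0, "gripper": -0.7}]}}

```text
clock: 25.78
ee_pos: [0.5712, -0.1908, 0.1268]
ee_rot: [0.001, 0.942, 0.335, 0.0]
contact_force: [-0.5, -0.5, -1.4]
gripper_width: 0.274
grip_force: 30.3
```

Call:
{"fn": "servo_tool", "kwargs": {"motion": [{"delta_pos": [0.2, -0.2, 0], "twist": 0, "gripper": -0.7}, {"delta_pos": [0.43, -0.5, 0], "twist": 0, "gripper": -0.7}, {"delta_pos": [0.43, -0.5, 0], "twist": 0, "gripper": -0.7}, {"delta_pos": [0.43, -0.5, 0], "twist": 0, "gripper": -0.7}, {"delta_pos": [0.43, -0.5, 0], "twist": 0, "gripper": -0.7}, {"delta_pos": [0.43, -0.5, 0], "twist": 0, "gripper": -0.7}]}}

```text
clock: 26.28
ee_pos: [0.6341, -0.2585, 0.1265]
ee_rot: [-0.0, 0.941, 0.338, 0.0]
contact_force: [-1.1, 0.0, -0.5]
gripper_width: 0.273
grip_force: 30.3
```

Run:
```python
from h import *
s,w,R=look("heat_sink_tray",.003,"w12")
```

```text
26.28 [ 0.6341 -0.2585  0.1265] [-3.000e-04  9.412e-01  3.379e-01  1.000e-04] 0.2726024149746341
0.76 [320. 164.] 27986 [ 0.6532 -0.2456  0.003 ]
```

View pics/w12.png

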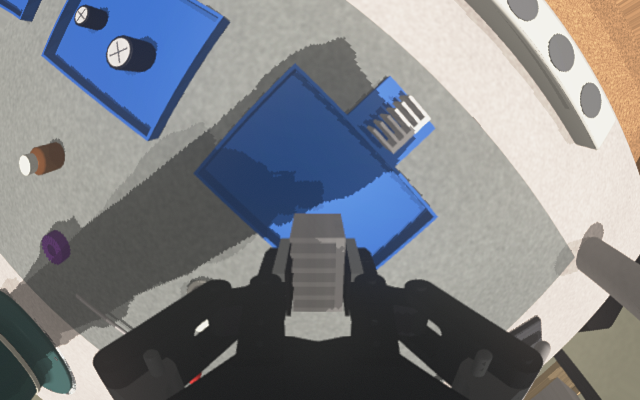

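Call:
{"fn": "servo_tool", "kwargs": {"motion": [{"delta_pos": [0, 0, -0.1], "twist": 0, "gripper": -0.7}, {"delta_pos": [0, 0, -0.3], "twist": 0, "gripper": -0.7}, {"delta_pos": [0, 0, -0.5], "twist": 0, "gripper": -0.7}, {"delta_pos": [0, 0, -0.65], "twist": 0, "gripper": -0.7}, {"delta_pos": [0, 0, -0.74], "twist": 0, "gripper": -0.7}, {"delta_pos": [0, 0, -0.77], "twist": 0, "gripper": -0.7}, {"delta_pos": [0, 0, -0.77], "twist": 0, "gripper": -0.7}, {"delta_pos": [0, 0, -0.77], "twist": 0, "gripper": -0.7}, {"delta_pos": [0, 0, -0.77], "twist": 0, "gripper": -0.1}, {"delta_pos": [0, 0, -0.77], "twist": 0, "gripper": -0.1}, {"delta_pos": [0, 0, -0.77], "twist": 0, "gripper": -0.1}, {"delta_pos": [0, 0, -0.77], "twist": 0, "gripper": -0.1}, {"delta_pos": [0, 0, -0.6], "twist": 0, "gripper": -0.1}, {"delta_pos": [0, 0, -0.4], "twist": 0, "gripper": -0.1}, {"delta_pos": [0, 0, -0.1], "twist": 0, "gripper": -0.1}, {"delta_pos": [-0.2, 0, 0.3], "twist": 0, "gripper": 0}, {"delta_pos": [-0.6, 0, 0.5], "twist": 0, "gripper": 0}, {"delta_pos": [-0.8, 0, 0.6], "twist": 0, "gripper": 0}, {"delta_pos": [-0.8, 0, 0.6], "twist": 0, "gripper": 0}, {"delta_pos": [-0.8, 0, 0.6], "twist": 0, "gripper": 0}]}}

```text
clock: 28.05
ee_pos: [0.5109, -0.2611, 0.2209]
ee_rot: [0.002, 0.942, 0.336, 0.001]
contact_force: [0.5, -0.7, 1.1]
gripper_width: 0.5
grip_force: 0.0
```

Run:
```python
from h import *
p=cams.read_camera("scene");cv2.imwrite("pics/fin.png",cv2.resize(p["pixels"][150:320,130:520],None,fx=2,fy=2,interpolation=cv2.INTER_CUBIC))
```

```text
(no output)
```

View pics/fin.png

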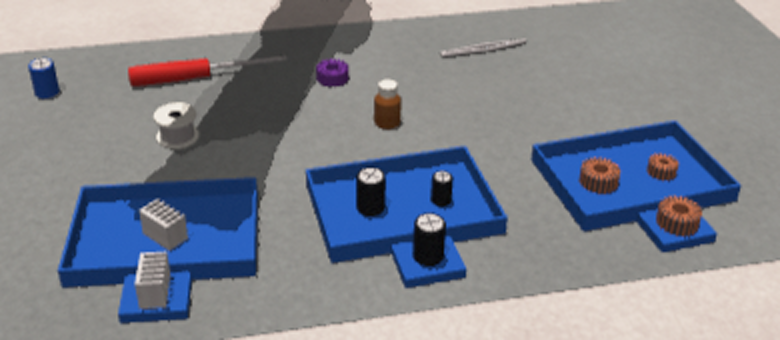

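All five parts are upright or flat in their trays. The heat sink is at (163,223), the caps at (370,190) and (441,188), and the chokes at (600,175) and (663,166). The flux bottle, the spool and both look-alikes have not moved.

```bash
python3 -c "
from bench import hand_in
print(hand_in())"
```

```text
the job is handed in; nothing more can be done
None
```

The job is handed in: all five components are in their matching trays, each the same way up as before. The final picture shows the flux bottle, the solder spool and the look-alikes where they were, and the arm's clock read about 28 s of the 128 s allowed.

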